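# Unbolt and open a control box for service

### The job

Open the orange control box for service: lift the handle of the barrel bolt on its lid clear of the front notch, draw the bolt all the way back, and turn the handle fully down into the rear notch so that the bolt stays drawn. Then raise the lid as far as its hinges go and leave it standing open, with the other things on the bench left where they are.

Things in the scene. Friction and masses are not known exactly. Their poses are not given: they have to be found in the camera images.
- control_box: Orange metal box fixed on the bench, 240 (x) by 300 (y) by 104 mm high. Origin: centre of its underside; x runs from its near edge to its hinge edge, +y to the bolt's side, z up. The near 53 mm of the top is a fixed deck (lamps and switch on it, at most 7 mm high); the rest is the lid: 180 by 300 mm, 4 mm thick, its top face level with the deck, hinged along the far edge.
- keeper (a point): Steel staple on the deck, at the bolt's line (box x = -85, y = +45), 20 mm long, 23 mm wide, 27 mm high; the rod's front end runs through it and so locks the lid. The point is on the rod's axis, at box height 119 mm.
- rear_notch (a point): Rear of two notches, 13 mm wide in x and 11 mm deep, open on top, in a steel guard plate on the lid beside the rod (box y +56 to +61, x -43 to +26, top 26 mm above the lid). The point: box x = +11.5, on the rod's axis (y = +45, 15 mm above the lid). The front notch is 40 mm nearer the keeper. Two straps, 24 mm high and wide, 14 mm long, hold the 12 mm rod at x = -52 and +38.
- bolt (a joint): Travel of the steel bolt on the lid along the box's +x, in m: 0 shot (through the keeper), 0.041 fully drawn: at its stop, with the handle over the rear notch. It moves only while the handle is above the guard (0.58 rad or more), save 2.5 mm of play in a notch. Stiff: 3 to 4 N moves it, it stays where left. The rod leaves the keeper at 0.025.
- bolt_handle (a joint): Angle of the bolt's handle about the rod, in rad: 0 fully down in a notch (the arm then points to the box's +y and 25 degrees up from the lid), growing as the knob is lifted; above 0.58 it is clear of the guard; 1.13 is the stop, with the arm square to the lid. Stiff: it stays at any angle; under 2 N on the knob along its arc turns it.
- knob (a point): Centre of the steel ball knob, 16 mm in diameter, at the end of the bolt's handle: an 8 mm round arm square to the rod, 44 mm from the rod's axis to this point. With the bolt shot it is at box x = -28.5; it moves with bolt, handle and lid. When down it lies outside the guard with free space all round, and at least 25 mm above the lid.
- lid (a joint): Angle of the lid, in rad: 0 shut, 1.65 fully open, at its stop a little past upright. Friction hinges: it stays at any angle; up to 15 N at the bow handle lifts it.
- lid_grip (a point): Middle of the bar of the lid's steel bow handle: a 10 mm round bar, 90 mm long along the box's y, axis 34 mm above the lid's top face, with a leg at each end. With the lid shut it is at box x = -35, y = -75, z = 138 mm: 30 mm in from the lid's free (near) edge, 150 mm from the hinge line along the lid and 38 mm above it. It moves with the lid.
- lid_hinge (a point): Middle of the lid's hinge line, at box x = +115, y = 0, z = 100 mm; the line runs along the box's y. It does not move. The lid turns about it, its near edge rising.
- meter: Yellow hand multimeter lying on the bench, 150 by 78 by 34 mm; bystander. Origin: centre of its underside.
- jar: Amber glass jar with a white cap, 48 mm across, 75 mm high, upright; bystander. Origin: centre of its underside.
- screwdriver: Screwdriver with a red handle, lying flat on the bench along its own x, about 200 mm long; bystander.
- tape: Roll of amber tape lying flat, 90 mm across, 22 mm high; bystander. Origin: centre of its underside.

How it is judged (in metres and radians):
On the way, in this order (a step that is already met when the one before it is completed fails the run):
1. the bolt drawn out of the keeper to the rear notch, with the lid still shut (value of joint bolt above 0.034 m and value of joint lid below 0.1 rad).
2. the handle turned down into the rear notch, with the lid still shut (value of joint bolt above 0.036 m and value of joint bolt_handle below 0.25 rad and value of joint lid below 0.1 rad), for 0.1 s.
At the end, for the whole second after the job is handed in: The lid stands open at 1.5 rad or more (its stop is at 1.65) and at rest; the bolt is drawn back at least 36 of its 41 mm with its handle down in the rear notch (within 0.25 rad of fully down) (value of joint bolt above 0.036 m and value of joint bolt_handle below 0.25 rad and value of joint lid above 1.5 rad and velocity of joint lid below 0.1 rad/s); the robot touches nothing.
It fails at once if a bystander (multimeter, jar, screwdriver or tape) is shifted by more than 30 mm (distance of any of meter, jar, screwdriver, tape from where it was at the start of the episode above 0.03 m).
It also fails if it takes over 59 s, if anything falls off the work surface, if the arm or the gripper's body presses on something with over 40 N, if the wrist force passes 120 N, or if a joint passes its speed limit or range.

### The arm

A 6-joint arm with a two-finger parallel gripper is mounted at the origin on the work surface. World frame = base frame: x ahead of the robot, y to its left, z up, the work surface at z = 0. Lengths are in m, angles in degrees, forces in N, time in s.
With the tool pointing down it reaches from about 0.3 to 0.75 m from the base axis. Payload 8.5 kg.
Tool frame: the origin (TCP) lies at the very end of the fingers, on their centre line; the grasp point (between the pads) lies 19 mm behind it; z points along the fingers, y is the line along which they close (so a half turn about z gives the same grasp; the last joint's range is limited). The gripper opens to 85 mm and grips with 20 to 120 N. Pads are 22 mm wide; open, the fingers measure 114 mm over their backs; the gripper's body (76 mm by 85 mm) begins 54 mm behind the grasp point. The pads swing forward as they close: fully open they stand 13 mm farther back than shut.
Start: joints at [-87.737, 21.807, 74.336, -0, 83.858, -12.336], TCP at [0.139, -0.532, 0.231] pointing down, gripper open.
Joint ranges: [-178.18, 178.18], [-50.72, 133.34], [12.68, 142.11], [-81.47, 261.47], [9.98, 163.14], [-165.26, 165.26]. Speed limits (degrees/s): [136.94, 136.94, 180, 180, 180, 180].

### API

Orientations are given as a 3x3 rotation matrix whose columns are the frame's x, y, z axes.
In Python, from rig import env gives the robot as it stands.
- The arm moves only by the tool move_arm, never from a script. Its argument "plan" is a list of rows, each a list of 7 numbers: the turn, a rotation vector about the tool's x, y, z in degrees, then the shift along the tool's x, y, z in cm, then the gripper command: -1 is shut, 1 is fully open, values between are in proportion. In form: [[ax, ay, az, tx, ty, tz, jaw], ...]. A call has 1 to 5 rows; each row is the pose to reach, as a shift and turn from the pose commanded when the call began, along the tool's axes at that moment; what a row does not reach only later rows make up. A row lasts 1/10 s, in which the tool goes at most 50 mm and 8.59 degrees, less where a joint would pass 70% of its speed; a pose out of reach is approached as far as the arm can. A call with a gripper value outside its range is refused whole. The fingers move at their own pace and stop on an object; "squeeze" is the grip in N (left out, the last holds). Time passes only in rows, so rows that repeat a pose let the fingers close. It gives the time, the measured TCP pose, the force, the opening and the grip force at its end, in the units of the state.
- env.observe(): the state, without advancing time (a new reading comes with each control period).
- env.get_image(name): name is "side" or "top" or "wrist"; returns a dict with "color" (420x560x3 uint8, red, green, blue), "fov_y" (degrees; the focal length in pixels is half the picture's height over the tangent of half this angle, whatever the lens; pixels are square), "cx", "cy" (the principal point, pixels), "R" (3x3) and "t" (3): a world point X has camera coordinates R X + t. Camera axes: x right, y down, z forward; pixel columns grow to the right and rows downward; lengths in m; the calibration is good to about 2 mm. A picture is of the moment at which its call begins. There is no depth.
- env.close_job(): hands the job in; it is judged then, once.
Trained networks look in a picture, given as the dict that the camera call returned (one of the last four; its "shot" number tells which), for a name from the list of things; names that differ only in an ending like _2 or _b are one class to them, and where a whole thing is asked for, a point or a joint stands for the part that bears it (a point fixed in the world has none). Each returns a list of dicts, best first, with "conf" (0 to 1); they miss things now and then, are a little off and sometimes report something else, mostly with a low value. They report only what shows in the picture. A call takes as long as a camera call.
- env.outline_of(target, picture): "mask" (420x560 bool, what is visible of it) and "bbox" ([centre column, centre row, width, height] in pixels, round what is visible of it).
- env.tip_of(target, picture): "pixel" ([column, row] in pixels: a listed point, or the origin of a listed thing).
The state is a dict: "time_s": time; "q": joint angles; "qvel": joint speeds; "joint_efforts": joint torques, N m; "position": TCP position; "tool_rot": TCP orientation; "ft_force": force on the tool from outside, world axes, zero at the start; "wrist_torque": the same for the moment, N m; "grip_width": finger opening in m; "gripper_force": force on a finger pad.
Only numpy, scipy, OpenCV 4.12 (cv2) and the standard library are available. Lean on these libraries where they do the work, as an engineer would, in place of code of your own. Each camera call takes 0.05 s, during which the arm holds its last target. There are 200 camera calls.

## Working session

There is one attempt and no reset: what is moved stays moved. The work goes in short steps, Python scripts to look and compute and a tool call to move; the robot and the scene stay as the last step left them, time stands still between calls to the robot, and variables do not carry over. Pictures are saved under pics/ and viewed, at most 10 in all, crops included, and the job is handed in when it is done.

Besides the shell and the picture viewer there is one more tool, called after "Call:" as name([rows], argument=value, ...), one row to a line, values as JSON. move_arm: Moves the arm, as the interface text tells. Its arguments: {"type":"object","properties":{"plan":{"type":"array"},"squeeze":{"type":"number"}},"required":["plan"]}

```bash
ls; mkdir -p pics
cat > h.py <<'E'
import numpy as np, cv2
from rig import env
from scipy.optimize import least_squares
def K(p):
    f=p["color"].shape[0]/2/np.tan(np.radians(p["fov_y"])/2); return f
def proj(p,X):
    c=np.asarray(p["R"])@np.asarray(X).T+np.asarray(p["t"])[:,None]; f=K(p)
    return np.stack([p["cx"]+f*c[0]/c[2],p["cy"]+f*c[1]/c[2]],1)
def box2w(P,pose):
    x,y,a=pose; P=np.atleast_2d(P); c,s=np.cos(a),np.sin(a)
    return np.stack([x+c*P[:,0]-s*P[:,1],y+s*P[:,0]+c*P[:,1],P[:,2]],1)
E
python3 - <<'E'
from h import *
o=env.observe(); print(o["position"],o["tool_rot"],o["ft_force"])
ims=[]
for n in ("side","top"):
    p=env.get_image(n); cv2.imwrite(f"pics/{n}0.png",p["color"][...,::-1]); print(n,p["fov_y"],p["cx"],p["cy"],(-np.array(p["R"]).T@p["t"]).round(3))
    for t in ["keeper","rear_notch","knob","lid_grip","lid_hinge","control_box","meter","jar","screwdriver","tape"]:
        print(t,[(np.round(d["pixel"],1).tolist(),round(d["conf"],2)) for d in env.tip_of(t,p)[:2]])
E
```

```text
pics
[ 0.13863226 -0.53195052  0.23071744] [[ 9.67702270e-01  2.52095846e-01 -1.61226344e-05]
 [ 2.52095611e-01 -9.67701277e-01  1.42867156e-03]
 [ 3.44560270e-04 -1.38659315e-03 -9.99998979e-01]] [ 0.31852007  0.44028089 -0.09640907]
side 43.803403499666494 281.61919859799247 207.07563928949006 [0.512 0.849 0.721]
keeper [([340.8, 236.2], 0.87), ([250.8, 388.1], 0.57)]
rear_notch [([284.7, 240.7], 0.94), ([296.1, 198.4], 0.47)]
knob [([319.5, 247.2], 0.56), ([298.1, 194.8], 0.44)]
lid_grip [([294.8, 195.6], 0.71)]
lid_hinge [([316.2, 245.6], 0.24)]
control_box [([287.8, 277.4], 0.62)]
meter []
jar [([250.1, 385.1], 0.83), ([356.5, 366.9], 0.53)]
screwdriver [([360.5, 367.2], 0.93)]
tape [([213.4, 205.3], 0.71)]
top 52.20441112138671 273.28070722763897 207.06158834587143 [0.454 0.009 1.116]
keeper [([227.1, 252.4], 0.81), ([328.2, 144.0], 0.21)]
rear_notch []
knob [([205.5, 228.1], 0.59)]
lid_grip [([270.6, 215.5], 0.83)]
lid_hinge [([221.7, 167.9], 0.72)]
control_box [([238.5, 216.3], 0.56)]
meter [([333.0, 204.6], 0.84)]
jar [([141.7, 197.2], 0.66)]
screwdriver [([156.9, 257.5], 0.64), ([274.1, 212.9], 0.56)]
tape [([326.4, 148.2], 0.62)]
```

View pics/side0.png

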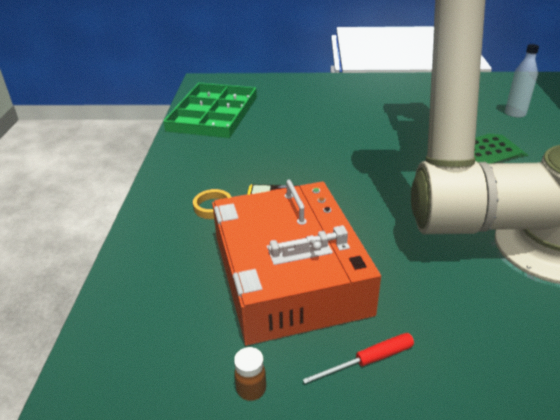

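View pics/top0.png

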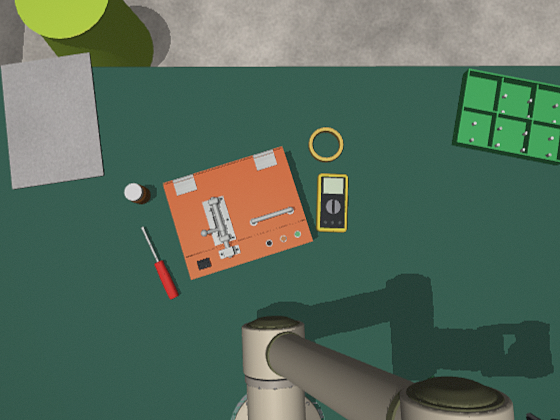

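```bash
cat > fit.py <<'E'
from h import *
s,t=env.get_image("side"),env.get_image("top")
c25=np.radians(25)
kn=[-.0285,.045+.044*np.cos(c25),.119+.044*np.sin(c25)]
D={"keeper":[-.085,.045,.119],"rear_notch":[.0115,.045,.119],"knob":kn,"lid_grip":[-.035,-.075,.138],"lid_hinge":[.115,0,.1],"control_box":[0,0,0]}
obs=[]
for p in (s,t):
    for k,X in D.items():
        for d in env.tip_of(k,p)[:1]:
            if d["conf"]>.5: obs.append((p,k,X,d["pixel"]))
def r(v): return np.concatenate([(proj(p,box2w(X,v))-px)[0] for p,k,X,px in obs])
best=min((least_squares(r,[.47,.05,a],loss="soft_l1",f_scale=2) for a in np.arange(-3,3.2,.5)),key=lambda q:q.cost)
print(best.x,np.degrees(best.x[2]),best.cost)
for (p,k,X,px),e in zip(obs,best.fun.reshape(-1,2)): print("side" if p is s else "top",k,e.round(1))
np.save("pose.npy",best.x)
for k,X in D.items(): print(k,box2w(X,best.x).round(4))
E
python3 fit.py
```

```text
[0.54090365 0.09446445 0.29356588] 16.820085939006248 21.863007847743475
side rear_notch [1.  1.4]
side knob [-0.3  1.5]
side lid_grip [-2.6 -3.8]
side lid_hinge [-0.6 -2.9]
side control_box [ 0.5 -0. ]
top keeper [ 1.2 -0.8]
top rear_notch [-0.3  1.1]
top knob [-0.8  2.9]
top lid_grip [0.  2.2]
top lid_hinge [ 0.2 -1.7]
top control_box [-0.8 -1.1]
keeper [[0.4465 0.1129 0.119 ]]
rear_notch [[0.5389 0.1409 0.119 ]]
knob [[0.4891 0.1675 0.1376]]
lid_grip [[0.5291 0.0125 0.138 ]]
lid_hinge [[0.651  0.1277 0.1   ]]
control_box [[0.5409 0.0945 0.    ]]
```

The fit agrees with both pictures. In the top view the box is centred near (238,216), the bolt knob is at (205,232) and the bow handle at (272,215). The jar and screwdriver lie to the left, the meter and tape to the right. I'll move over the bolt now.

Call:
move_arm([
  [0,0,-92.2,51.5,-58.9,-2,0.2],
  [0,0,-92.2,51.5,-58.9,-2,0.2],
  [0,0,-92.2,51.5,-58.9,-2,0.2],
  [0,0,-92.2,51.5,-58.9,-2,0.2],
  [0,0,-92.2,51.5,-58.9,-2,0.2],
])

```text
time_s: 2.3
position: [0.2508, -0.3069, 0.2378]
tool_rot: [[0.532, 0.847, 0.0], [0.847, -0.532, -0.0], [-0.0, 0.001, -1.0]]
ft_force: [1.6, 0.2, -0.5]
grip_width: 0.051
gripper_force: 0.0
```

```bash
cat > go.py <<'E'
import sys
from h import *
from scipy.spatial.transform import Rotation as Ro
def go(X,yaw,tiltx=0):
    "X world TCP target; yaw of tool x (deg); tiltx: extra turn about tool x"
    o=env.observe(); R=np.array(o["tool_rot"]).reshape(3,3); 
    c,s=np.cos(np.radians(yaw)),np.sin(np.radians(yaw))
    T=np.array([[c,s,0],[s,-c,0],[0,0,-1.]])@Ro.from_rotvec([tiltx,0,0],degrees=True).as_matrix()
    print("t",o["time_s"],"pos",np.round(o["position"],4),"F",np.round(o["ft_force"],1),"grip",o["grip_width"],o["gripper_force"])
    print("turn",Ro.from_matrix(R.T@T).as_rotvec(degrees=True).round(1),"shift cm",(R.T@(np.array(X)-o["position"])*100).round(2))
if __name__=="__main__": go([float(v) for v in sys.argv[1:4]],float(sys.argv[4]),float(sys.argv[5]) if len(sys.argv)>5 else 0)
E
python3 go.py .489 .168 .25 106.8
```

```text
t 2.3 pos [ 0.2508 -0.3069  0.2378] F [ 1.6  0.2 -0.5] grip 0.05103461427061994 0.0
turn [  0.    0.  -48.9] shift cm [52.88 -5.07 -1.23]
```

Call:
move_arm([
  [0,0,-48.9,52.9,-5.1,-1.2,0.2],
  [0,0,-48.9,52.9,-5.1,-1.2,0.2],
  [0,0,-48.9,52.9,-5.1,-1.2,0.2],
  [0,0,-48.9,52.9,-5.1,-1.2,0.2],
  [0,0,-48.9,52.9,-5.1,-1.2,0.2],
])

```text
time_s: 2.8
position: [0.364, -0.0839, 0.2438]
tool_rot: [[-0.189, 0.982, 0.001], [0.982, 0.189, -0.001], [-0.001, 0.001, -1.0]]
ft_force: [0.9, -0.9, 0.4]
grip_width: 0.051
gripper_force: 0.0
```

```bash
python3 go.py .489 .168 .25 106.8
```

```text
t 2.8 pos [ 0.364  -0.0839  0.2438] F [ 0.9 -0.9  0.4] grip 0.050951173057118396 0.0
turn [ 0.   0.  -5.9] shift cm [22.38 17.03 -0.63]
```

Call:
move_arm([
  [0,0,-5.9,22.4,17.0,-0.6,0.2],
  [0,0,-5.9,22.4,17.0,-0.6,0.2],
  [0,0,-5.9,22.4,17.0,-0.6,0.2],
  [0,0,-5.9,22.4,17.0,-0.6,0.2],
  [0,0,-5.9,22.4,17.0,-0.6,0.2],
])

```text
time_s: 3.3
position: [0.4762, 0.1398, 0.2489]
tool_rot: [[-0.284, 0.959, 0.001], [0.959, 0.284, -0.0], [-0.0, 0.001, -1.0]]
ft_force: [0.9, 0.0, 0.3]
grip_width: 0.0514
gripper_force: 0.0
```

```bash
cat > wr.py <<'E'
from h import *
import sys
pose=np.load("pose.npy"); p=env.get_image("wrist"); im=p["color"][...,::-1].copy()
c25=np.radians(25)
D={"keeper":[-.085,.045,.119],"rear_notch":[.0115,.045,.119],"knob":[-.0285,.045+.044*np.cos(c25),.119+.044*np.sin(c25)],"lid_grip":[-.035,-.075,.138]}
for k,X in D.items():
    q=proj(p,box2w(X,pose))[0]; cv2.circle(im,(int(q[0]),int(q[1])),3,(255,0,0),-1)
    ds=env.tip_of(k,p)[:1]
    print(k,q.round(1),[(np.round(d["pixel"],1).tolist(),round(d["conf"],2)) for d in ds])
    for d in ds: cv2.drawMarker(im,tuple(int(v) for v in d["pixel"]),(0,255,0),0,10)
cv2.imwrite(sys.argv[1],im)
E
python3 wr.py pics/w1.png; python3 go.py .489 .168 .25 106.8
```

```text
keeper [237.4 218. ] [([239.8, 219.4], 0.68)]
rear_notch [351.2 217.4] [([352.2, 218.4], 0.84)]
knob [306.3 175. ] [([311.5, 177.9], 0.57)]
lid_grip [296.4 352.7] [([298.9, 354.3], 0.73)]
t 3.55 pos [0.4754 0.1373 0.2485] F [ 1.  -0.5  0.2] grip 0.050828771048480714 0.0
turn [-0.   0.  -0.3] shift cm [ 2.56  2.18 -0.15]
```

View pics/w1.png

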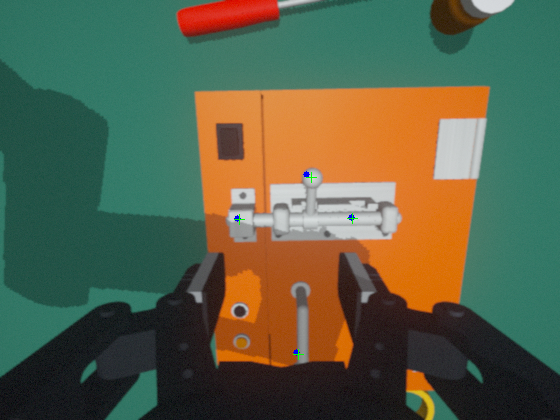

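The wrist view shows the knob at (313,178), the keeper at (240,218) and the bow handle at (303,330). The fit reads about 3–4 mm short in box x, so I'll correct for that, go over the knob and look again.

```bash
python3 go.py .494 .1665 .175 106.8
```

```text
t 3.55 pos [0.4754 0.1373 0.2485] F [ 1.  -0.5  0.2] grip 0.050828771048480714 0.0
turn [-0.   0.  -0.3] shift cm [2.27 2.62 7.35]
```

Call:
move_arm([
  [0,0,-0.3,2.3,2.6,3,0.2],
  [0,0,-0.3,2.3,2.6,7.4,0.2],
  [0,0,-0.3,2.3,2.6,7.4,0.2],
  [0,0,-0.3,2.3,2.6,7.4,0.2],
])

```text
time_s: 3.95
position: [0.4942, 0.1658, 0.1757]
tool_rot: [[-0.286, 0.958, -0.0], [0.958, 0.286, -0.0], [-0.0, -0.0, -1.0]]
ft_force: [0.4, -0.3, 0.9]
grip_width: 0.051
gripper_force: 0.0
```

```bash
python3 wr.py pics/w2.png; python3 go.py .494 .1665 .122 106.8
```

```text
keeper [186.9 279.9] [([192.3, 283.6], 0.96)]
rear_notch [334.2 279.6] [([339.4, 282.5], 0.65)]
knob [271.7 231.8] [([279.9, 234.7], 0.93)]
lid_grip [264.8 448.4] []
t 4.2 pos [0.4947 0.1666 0.1764] F [ 0.1 -0.1  0.5] grip 0.05140515799635743 0.0
turn [ 0.2  0.  -0.1] shift cm [ 0.01 -0.08  5.44]
```

View pics/w2.png

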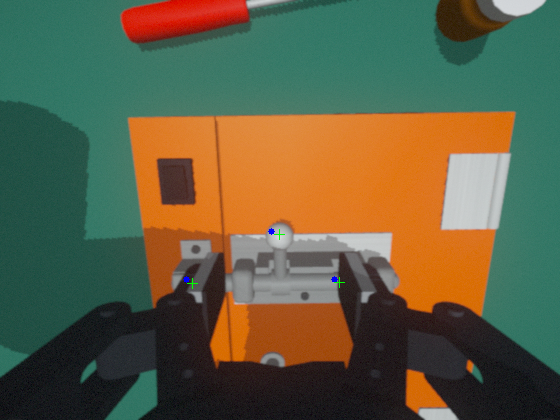

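The picture shows the knob at (281,235), centred between the fingers, so I'll descend and grip it.

Call:
move_arm([
  [0,0,0,0.05,-0.05,3,0.2],
  [0,0,0,0.05,-0.05,5.6,0.2],
  [0,0,0,0.05,-0.05,5.6,0.2],
  [0,0,0,0.05,-0.05,5.6,-1],
  [0,0,0,0.05,-0.05,5.6,-1],
], squeeze=35)

```text
time_s: 4.7
position: [0.4944, 0.1674, 0.1204]
tool_rot: [[-0.288, 0.958, 0.003], [0.958, 0.288, 0.0], [-0.001, 0.003, -1.0]]
ft_force: [0.3, -0.4, -0.4]
grip_width: 0.0229
gripper_force: 0.0
```

Call:
move_arm([
  [0,0,0,0,0,0,-1],
  [0,0,0,0,0,0,-1],
  [0,0,0,0,0,0,-1],
])

```text
time_s: 5.0
position: [0.4938, 0.1677, 0.1194]
tool_rot: [[-0.288, 0.958, 0.002], [0.958, 0.288, 0.001], [0.0, 0.002, -1.0]]
ft_force: [0.9, 2.9, 2.2]
grip_width: 0.0138
gripper_force: 34.1
```

Call:
move_arm([
  [0,0,0,-0.28,0,-0.5,-1],
  [0,0,0,-0.62,0,-0.97,-1],
  [0,0,0,-1.02,0,-1.38,-1],
  [0,0,0,-1.46,0,-1.74,-1],
  [0,0,0,-1.95,0,-2.03,-1],
])

```text
time_s: 5.5
position: [0.4993, 0.1482, 0.1392]
tool_rot: [[-0.288, 0.958, 0.0], [0.958, 0.288, 0.0], [0.0, 0.0, -1.0]]
ft_force: [2.3, 1.0, -5.1]
grip_width: 0.013
gripper_force: 34.2
```

Run:
```python
from h import *
p=env.get_image("side"); c=cv2.resize(p["color"][170:320,200:400,::-1],(800,600),interpolation=cv2.INTER_CUBIC); cv2.imwrite("pics/s3.png",c)
print([(np.round(d["pixel"],1).tolist(),round(d["conf"],2)) for d in env.tip_of("knob",p)])
```

```text
[([314.4, 236.4], 0.41)]
```

View pics/s3.png

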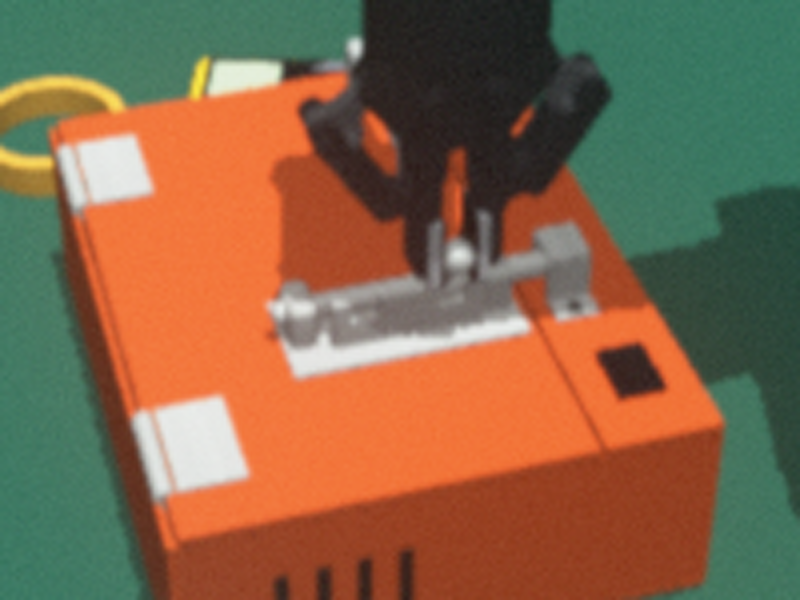

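The crop shows the knob (full image about (315,233)) held between the fingers and raised with the arm. I'll check where it sits relative to the pads.

Run:
```python
from h import *
v=np.load("pose.npy"); c,s=np.cos(v[2]),np.sin(v[2])
v=v+np.array([.003*c+.0018*s,.003*s-.0018*c,0]); np.save("pose.npy",v); print(v)
p=env.get_image("side"); o=env.observe(); print(o["position"],o["grip_width"],o["ft_force"])
for e in (40,50,60,70): 
  a=np.radians(e); print(e,proj(p,box2w([-.0265,.045+.044*np.cos(a),.119+.044*np.sin(a)],v)).round(1),box2w([-.0265,.045+.044*np.cos(a),.119+.044*np.sin(a)],v).round(4))
for n in("side","top"):
  q=env.get_image(n)
  for k in("keeper","knob","rear_notch"): print(n,k,[(np.round(d["pixel"],1).tolist(),round(d["conf"],2)) for d in env.tip_of(k,q)[:1]],proj(q,box2w({"keeper":[-.085,.045,.119],"rear_notch":[.0115,.045,.119]}.get(k,[-.0265,.065,.158]),v)).round(1))
for h in (.01,.015,.019): print(proj(p,np.atleast_2d(np.array(o["position"])+[0,0,h])).round(1))
```

```text
[0.54429616 0.09360956 0.29356588]
[0.49940502 0.147931   0.13907308] 0.013220734040194722 [ 4.0773253   0.26426556 -3.36527024]
40 [[313.4 239.4]] [[0.4962 0.1613 0.1473]]
50 [[312.5 235. ]] [[0.4977 0.1561 0.1527]]
60 [[311.4 230.7]] [[0.4995 0.1501 0.1571]]
70 [[310.3 226.8]] [[0.5016 0.1434 0.1603]]
side keeper [([338.3, 235.5], 0.58)] [[338.4 234.2]]
side knob [] [[311.1 229.6]]
side rear_notch [([286.1, 241.7], 0.91)] [[287.  243.7]]
top keeper [([225.4, 251.9], 0.75)] [[228.9 251.4]]
top knob [([327.0, 144.1], 0.75)] [[211.1 228.9]]
top rear_notch [([216.5, 211.6], 0.76)] [[217.3 211.6]]
[[311.5 233.6]]
[[311.5 231.3]]
[[311.5 229.5]]
```

Call:
move_arm([
  [0,0,0,-0.5,0,-0.23,-1],
  [0,0,0,-1.0,0,-0.38,-1],
  [0,0,0,-1.4,0,-0.45,-1],
  [0,0,0,-1.4,0,-0.45,-1],
])

```text
time_s: 6.45
position: [0.5033, 0.1348, 0.1441]
tool_rot: [[-0.288, 0.958, 0.001], [0.958, 0.288, 0.0], [0.0, 0.001, -1.0]]
ft_force: [-1.0, 0.1, 0.1]
grip_width: 0.0001
gripper_force: 0.0
```

Run:
```python
from h import *
p=env.get_image("side"); c=cv2.resize(p["color"][190:290,240:370,::-1],(780,600),interpolation=cv2.INTER_CUBIC); cv2.imwrite("pics/s4.png",c)
v=np.load("pose.npy")
for e in (50,60,70,80): 
  a=np.radians(e); q=proj(p,box2w([-.0265,.045+.044*np.cos(a),.119+.044*np.sin(a)],v))[0]; print(e,q.round(1),((q-[240,190])*6).round())
```

```text
50 [312.5 235. ] [435. 270.]
60 [311.4 230.7] [429. 244.]
70 [310.3 226.8] [422. 221.]
80 [309.  223.4] [414. 200.]
```

View pics/s4.png

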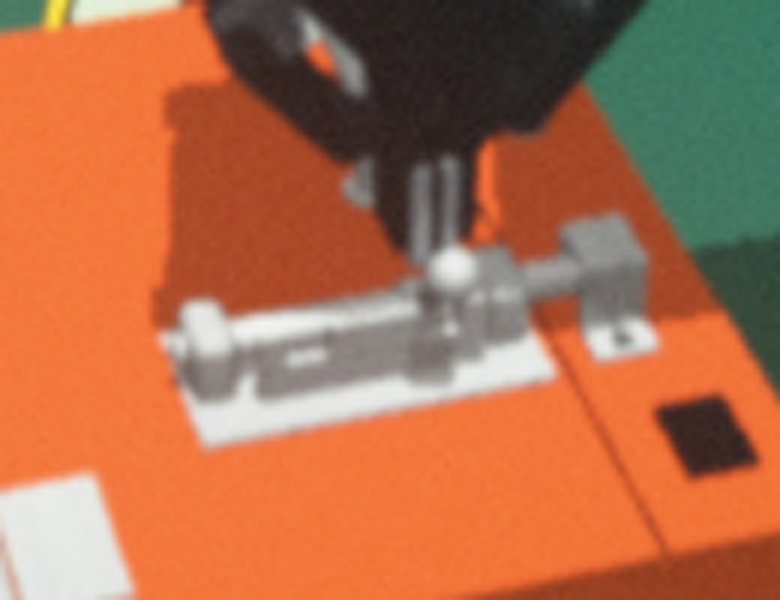

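The knob slipped out. It now stands part-raised, at crop (452,268), with the shut fingers just behind it. I'll back off upward, open and re-measure.

Call:
move_arm([
  [0,0,0,0,0,-4,-1],
  [0,0,0,1.5,0,-5.5,0.2],
  [0,0,0,1.5,0,-5.5,0.2],
  [0,0,0,1.5,0,-5.5,0.2],
])

```text
time_s: 6.9
position: [0.4985, 0.1496, 0.1981]
tool_rot: [[-0.289, 0.957, -0.0], [0.957, 0.289, -0.0], [0.0, -0.0, -1.0]]
ft_force: [-0.0, 0.4, -0.9]
grip_width: 0.0433
gripper_force: 0.0
```

```bash
cat > kn.py <<'E'
from h import *
v0=np.load("pose.npy")
P=[env.get_image(n) for n in ("wrist","side","top")]; o=env.observe()
D={"keeper":[-.085,.045,.119],"rear_notch":[.0115,.045,.119]}
def kn(b,e): return [-.0285+b,.045+.044*np.cos(e),.119+.044*np.sin(e)]
obs=[]
for i,p in enumerate(P):
    for k in ("keeper","rear_notch","knob","lid_grip"):
        for d in env.tip_of(k,p)[:1]:
            if k=="lid_grip" and i==0: continue
            if d["conf"]>.4: obs.append((i,k,np.array(d["pixel"])))
W=[.65,1.9,2.6]
D["lid_grip"]=[-.035,-.075,.138]
def r(u):
    out=[]
    for i,k,px in obs:
        X=D[k] if k in D else kn(u[3],u[4]); sh=u[5:7] if i==0 else 0*u[5:7]
        out.append((proj(P[i],box2w(X,u[:3]))[0]-px)*W[i]/2)
    return np.concatenate(out+[(u[:3]-v0)/[.002,.002,.01],[(u[3])/.01],[(u[4]-.9)/.5]])
b=min((least_squares(r,list(v0)+[.0,e,0,0],loss="soft_l1") for e in (.45,.9,1.4)),key=lambda q:q.cost)
print("pose",b.x[:3].round(4),"bolt",b.x[3].round(4),"handle",(b.x[4]-.436).round(3),"e",np.degrees(b.x[4]).round(1),"knob",box2w(kn(b.x[3],b.x[4]),b.x[:3]).round(4),"cost",b.cost.round(2))
for (i,k,px),e in zip(obs,b.fun.reshape(-1)[:2*len(obs)].reshape(-1,2)): print(i,k,px.round(1),(e*2).round(1),"mm")
print(o["position"],o["grip_width"])
np.save("pose2.npy",b.x[:3]); cv2.imwrite("pics/kn.png",P[0]["color"][...,::-1])
E
python3 kn.py
```

```text
pose [0.5428 0.0953 0.2962] bolt 0.0037 handle 0.405 e 48.2 knob [[0.4974 0.1592 0.1518]] cost 133.91
0 keeper [200.8 246.9] [-2.4 -2.4] mm
0 rear_notch [333.9 244.9] [-0.  -1.3] mm
0 knob [281.1 221.7] [ 0.9 -3.1] mm
1 keeper [340.2 233.7] [-1.7  1.9] mm
1 rear_notch [288.9 243.4] [-1.9  1.7] mm
1 knob [312.3 238.3] [ 0.7 -3.4] mm
1 lid_grip [296.6 197.5] [-3.9 -6.4] mm
2 keeper [227.3 252.4] [ 2.5 -1. ] mm
2 rear_notch [216.3 212.4] [ 0.6 -0.2] mm
2 lid_grip [223.1 166.8] [125.7 126.9] mm
[0.49845935 0.14924627 0.19738591] 0.051427513240704166
```

View pics/kn.png

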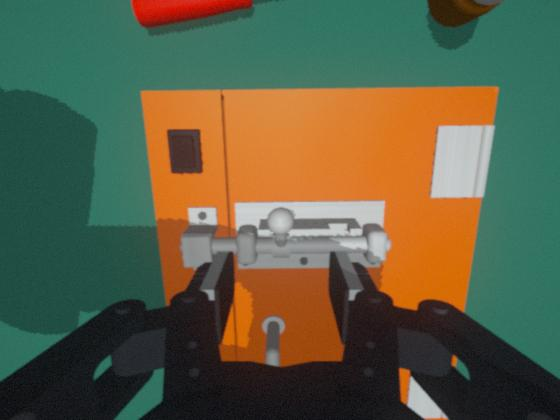

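The knob is at (281,221), about 0.4 rad up by the fit, and no longer held. I'll push it with shut fingers from the +y side, which can't slip the same way.

Call:
move_arm([
  [0,0,0,3.6,0.2,0,-1],
  [0,0,0,3.6,0.2,0,-1],
  [0,0,0,3.6,0.2,-0.0,-1],
  [0,0,0,3.6,0.2,3,-1],
  [0,0,0,3.6,0.2,5.7,-1],
])

```text
time_s: 8.15
position: [0.4908, 0.184, 0.1411]
tool_rot: [[-0.288, 0.958, 0.002], [0.958, 0.288, -0.0], [-0.001, 0.002, -1.0]]
ft_force: [-0.6, -0.5, 0.3]
grip_width: 0.0002
gripper_force: 0.0
```

Call:
move_arm([
  [0,0,0,-0.6,0,0,-1],
  [0,0,0,-1.3,0,0,-1],
  [0,0,0,-2.0,0,0,-1],
  [0,0,0,-2.6,0,0,-1],
  [0,0,0,-3.1,0,0,-1],
])

```text
time_s: 8.65
position: [0.4999, 0.1541, 0.1423]
tool_rot: [[-0.288, 0.958, 0.002], [0.958, 0.288, -0.0], [-0.001, 0.002, -1.0]]
ft_force: [-0.3, 0.9, 1.1]
grip_width: 0.0001
gripper_force: 0.5
```

Call:
move_arm([
  [0,0,0,0.5,0,0,-1],
  [0,0,0,0.5,0,-4,-1],
  [0,0,0,-0.5,0,-6,0],
  [0,0,0,-0.5,0,-6,0],
  [0,0,0,-0.5,0,-6,0],
])

```text
time_s: 9.15
position: [0.5004, 0.1503, 0.2011]
tool_rot: [[-0.288, 0.958, -0.0], [0.958, 0.288, -0.0], [0.0, -0.0, -1.0]]
ft_force: [-0.0, -0.3, 0.1]
grip_width: 0.0422
gripper_force: 0.0
```

```bash
python3 kn.py
```

```text
pose [0.5437 0.096  0.294 ] bolt 0.0001 handle 0.948 e 79.3 knob [[0.5011 0.1387 0.1622]] cost 15.94
0 keeper [196.1 244.1] [ 0.4 -2. ] mm
0 rear_notch [327.9 242.1] [ 2.6 -0.8] mm
0 knob [276.3 262.1] [-1.  -4.8] mm
1 rear_notch [288.8 242.5] [-2.8  3.9] mm
1 knob [311.4 227. ] [-1.6 -5.2] mm
1 lid_grip [296.7 196.7] [-4.7 -4.4] mm
2 keeper [226.3 250.2] [4.1 3.7] mm
2 rear_notch [216.1 211.9] [0.4 0. ] mm
2 lid_grip [269.4 213.8] [4.5 4. ] mm
[0.50013936 0.15039628 0.20033165] 0.04261291096395514
```

View pics/kn.png

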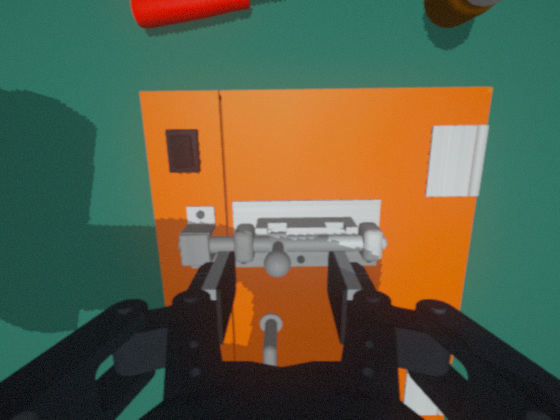

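The handle is up: the knob is at (277,262), about 3 mm toward −x of the finger centre. I'll grip it there and draw the bolt along +x.

Call:
move_arm([
  [0,0,0,-1.4,-0.25,2.5,0],
  [0,0,0,-1.4,-0.25,5.5,0],
  [0,0,0,-1.4,-0.25,5.5,0],
  [0,0,0,-1.4,-0.25,5.5,-1],
  [0,0,0,-1.4,-0.25,5.5,-1],
], squeeze=25)

```text
time_s: 10.4
position: [0.503, 0.1362, 0.1479]
tool_rot: [[-0.288, 0.958, 0.002], [0.958, 0.288, 0.0], [-0.001, 0.002, -1.0]]
ft_force: [0.3, -0.3, 1.5]
grip_width: 0.0146
gripper_force: 15.2
```

Call:
move_arm([
  [0,0,0,0,0,0,-1],
  [0,0,0,0,0,0,-1],
  [0,0,0,0,0,0,-1],
])

```text
time_s: 10.7
position: [0.503, 0.1362, 0.1479]
tool_rot: [[-0.288, 0.958, 0.003], [0.958, 0.288, 0.0], [-0.001, 0.003, -1.0]]
ft_force: [-0.8, -0.1, 6.0]
grip_width: 0.0137
gripper_force: 24.6
```

The upward force suggests the ball sits too near the fingertips, so I'll open, go deeper and grip again.

Call:
move_arm([
  [0,0,0,0,0,0,-0.4],
  [0,0,0,0,0,0.5,-0.4],
  [0,0,0,0,0,0.9,-0.4],
  [0,0,0,0,0,0.9,-1],
  [0,0,0,0,0,0.9,-1],
], squeeze=25)

```text
time_s: 11.2
position: [0.502, 0.136, 0.1367]
tool_rot: [[-0.288, 0.958, -0.002], [0.958, 0.288, -0.0], [0.0, -0.002, -1.0]]
ft_force: [1.7, 0.3, -6.5]
grip_width: 0.014
gripper_force: 24.4
```

Call:
move_arm([
  [0,0,0,0,0,0,-1],
  [0,0,0,0,0,0,-1],
])

```text
time_s: 11.4
position: [0.502, 0.136, 0.1368]
tool_rot: [[-0.288, 0.958, -0.002], [0.958, 0.288, -0.0], [0.0, -0.001, -1.0]]
ft_force: [1.4, 0.9, -10.3]
grip_width: 0.0135
gripper_force: 24.4
```

Call:
move_arm([
  [0,0,0,0,0.8,-0.1,-1],
  [0,0,0,0,1.6,-0.2,-1],
  [0,0,0,0,2.4,-0.3,-1],
  [0,0,0,0,3.2,-0.3,-1],
  [0,0,0,0,3.8,-0.3,-1],
])

```text
time_s: 11.9
position: [0.5389, 0.1471, 0.1396]
tool_rot: [[-0.288, 0.958, -0.002], [0.958, 0.288, -0.0], [0.0, -0.002, -1.0]]
ft_force: [-2.0, -1.4, -16.7]
grip_width: 0.0135
gripper_force: 24.6
```

Call:
move_arm([
  [0,0,0,0,0.2,0,-1],
  [0,0,0,0,0.4,0,-1],
  [0,0,0,0,0.4,0,-1],
])

```text
time_s: 12.2
position: [0.5428, 0.1482, 0.1405]
tool_rot: [[-0.288, 0.958, 0.0], [0.958, 0.288, 0.0], [0.0, 0.0, -1.0]]
ft_force: [-1.6, -1.4, -16.7]
grip_width: 0.0139
gripper_force: 24.5
```

Call:
move_arm([
  [0,0,0,0,0.2,0,-1],
  [0,0,0,0,0.4,0,-1],
])

```text
time_s: 12.4
position: [0.5441, 0.1487, 0.1407]
tool_rot: [[-0.288, 0.958, -0.006], [0.958, 0.288, -0.002], [0.0, -0.006, -1.0]]
ft_force: [-20.0, -7.1, -5.5]
grip_width: 0.0141
gripper_force: 26.0
```

```bash
cp pics/kn.png pics/old.png; sed -i 's#(u\[3\])/.01#(u[3]-BO)/.02#; s#^v0=#import sys\nBO=float(sys.argv[1])\nv0=#; s#\[.0,e,0,0\]#[BO,e,0,0]#' kn.py; python3 kn.py .04
```

```text
pose [0.5435 0.0948 0.293 ] bolt 0.0461 handle 1.124 e 89.4 knob [[0.5472 0.1434 0.163 ]] cost 194.97
0 keeper [ 90.5 260.6] [-0.7 -1.2] mm
0 rear_notch [271. 262.] [-0.2 -1.8] mm
0 knob [278.1 304.5] [ 2.4 -0.7] mm
1 keeper [340.7 233.4] [-3.4  2.4] mm
1 rear_notch [287.1 239.3] [0.6 9.2] mm
1 knob [251.7 387. ] [  60.9 -307. ] mm
2 keeper [226.4 251.8] [ 5.  -0.3] mm
2 rear_notch [213.5 212.4] [ 8.4 -1.2] mm
2 lid_grip [270.9 215.4] [1.9 0.1] mm
[0.54395927 0.14870812 0.14083591] 0.014160193704635905
```

The bolt is at its stop: force jumped to 21 N after about 44 mm. I'll release, go to the −y side of the knob with shut fingers, and push the handle over and down.

Call:
move_arm([
  [0,0,0,0,-0.2,0,-1],
  [0,0,0,0,-0.2,0,-0.2],
  [0,0,0,0,-0.2,0,-0.2],
  [0,0,0,0,-0.2,-3,-0.2],
  [0,0,0,0,-0.2,-5,-1],
])

```text
time_s: 13.65
position: [0.5461, 0.1489, 0.1938]
tool_rot: [[-0.288, 0.958, 0.006], [0.958, 0.288, 0.001], [-0.001, 0.006, -1.0]]
ft_force: [0.3, -0.2, 0.2]
grip_width: 0.021
gripper_force: 0.0
```

Call:
move_arm([
  [0,0,0,-2.8,0,0,-1],
  [0,0,0,-2.8,0,0,-1],
  [0,0,0,-2.8,0,2.5,-1],
  [0,0,0,-2.8,0,4.8,-1],
  [0,0,0,-2.8,0,4.8,-1],
])

```text
time_s: 14.15
position: [0.552, 0.1222, 0.141]
tool_rot: [[-0.288, 0.958, -0.003], [0.958, 0.288, 0.0], [0.001, -0.002, -1.0]]
ft_force: [0.3, 0.2, -0.5]
grip_width: 0.0002
gripper_force: 0.0
```

Call:
move_arm([
  [0,0,0,0.8,0,0,-1],
  [0,0,0,1.6,0,0,-1],
  [0,0,0,2.4,0,0,-1],
  [0,0,0,3.2,0,0.2,-1],
  [0,0,0,3.8,0,0.5,-1],
])

```text
time_s: 14.65
position: [0.5416, 0.1593, 0.1379]
tool_rot: [[-0.289, 0.957, 0.001], [0.957, 0.289, 0.0], [-0.0, 0.001, -1.0]]
ft_force: [0.4, -1.5, 1.9]
grip_width: 0.0002
gripper_force: 1.3
```

Call:
move_arm([
  [0,0,0,-0.5,0,0,-1],
  [0,0,0,-0.5,0,-3,-1],
  [0,0,0,0.8,0,-5,-1],
  [0,0,0,2.3,0,-5,-1],
  [0,0,0,2.3,0,-5,-1],
])

```text
time_s: 15.15
position: [0.5343, 0.1814, 0.1871]
tool_rot: [[-0.29, 0.957, -0.001], [0.957, 0.29, 0.0], [0.001, -0.0, -1.0]]
ft_force: [-0.0, 0.9, 0.0]
grip_width: -0.0001
gripper_force: 0.0
```

```bash
python3 kn.py .04
```

```text
pose [0.5444 0.0945 0.2987] bolt 0.0399 handle 0.008 e 25.4 knob [[0.5304 0.1788 0.1379]] cost 12.27
0 keeper [133.9 280. ] [ 0.1 -1.3] mm
0 knob [274.1 234.1] [-1.4 -1. ] mm
1 rear_notch [284.3 239.3] [5.3 8.9] mm
1 knob [294.  250.4] [-1.5 -0.6] mm
2 keeper [228.4 252.7] [ 0.8 -3.5] mm
2 rear_notch [216.8 213.9] [ 0.2 -5.8] mm
2 lid_grip [270.3 213.4] [3.9 3.7] mm
[0.53464855 0.17997352 0.18631314] -6.13673485046067e-05
```

View pics/kn.png

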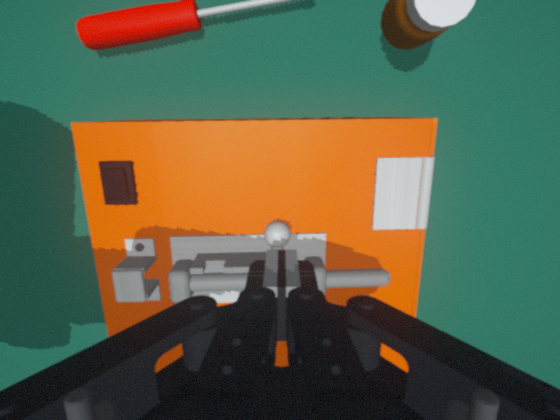

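The bolt is drawn: its end is clear of the keeper, and the knob is at (277,233), nearly down. I'll press it from above to seat it.

Call:
move_arm([
  [0,0,0,0.1,-0.3,2.5,-1],
  [0,0,0,0.1,-0.3,3.5,-1],
  [0,0,0,0.1,-0.3,3.9,-1],
  [0,0,0,0.1,-0.3,4.2,-1],
])

```text
time_s: 16.3
position: [0.5317, 0.1804, 0.146]
tool_rot: [[-0.288, 0.958, -0.001], [0.958, 0.288, -0.0], [0.0, -0.001, -1.0]]
ft_force: [-2.9, -1.2, 5.5]
grip_width: 0.0001
gripper_force: 2.7
```

```bash
python3 go.py .53 .18 .144 106.8
```

```text
t 16.3 pos [0.5317 0.1804 0.146 ] F [-2.9 -1.2  5.5] grip 7.070309862091458e-05 2.687574941664934
turn [-0.  -0.  -0.1] shift cm [ 0.01 -0.17  0.2 ]
```

Call:
move_arm([
  [0,0,0,0,0,0.15,-1],
  [0,0,0,0,0,0.3,-1],
  [0,0,0,0,0,0.3,-1],
])

```text
time_s: 16.6
position: [0.532, 0.1806, 0.1444]
tool_rot: [[-0.288, 0.958, 0.002], [0.958, 0.288, 0.0], [-0.0, 0.002, -1.0]]
ft_force: [-5.8, -0.8, 12.2]
grip_width: 0.0004
gripper_force: 6.0
```

12 N with almost no further travel, so the handle is seated. Next is the bow handle.

Call:
move_arm([
  [0,0,0,0,0,-4,-1],
  [0,0,0,-3,-1,-7.5,0.1],
  [0,0,0,-16.1,-4.8,-7.5,0.1],
  [0,0,0,-16.1,-4.8,-7.5,0.1],
  [0,0,0,-16.1,-4.8,-7.5,0.1],
])

```text
time_s: 17.1
position: [0.5325, 0.0098, 0.2184]
tool_rot: [[-0.287, 0.958, 0.002], [0.958, 0.287, -0.001], [-0.001, 0.002, -1.0]]
ft_force: [-0.7, 0.7, -0.4]
grip_width: 0.0467
gripper_force: 0.0
```

```bash
python3 - <<'E'
from h import *
v=np.load("pose2.npy"); p=env.get_image("wrist"); o=env.observe()
print(o["position"],[(np.round(d["pixel"],1).tolist(),round(d["conf"],2)) for d in env.tip_of("lid_grip",p)[:2]])
for y in (-.12,-.075,-.03): print(proj(p,box2w([-.035,y,.138],v)).round(1),box2w([-.035,y,.138],v).round(4))
print(proj(p,np.atleast_2d(np.array(o["position"])-[0,0,.07])))
g=p["color"].astype(int); sat=g.max(2)-g.min(2)
m=env.outline_of("lid_grip",p); print([(d["bbox"],d["conf"]) for d in m[:2]])
cv2.imwrite("pics/w5.png",p["color"][...,::-1])
E
python3 go.py .5324 .0125 .12 106.8
```

```text
[0.53292126 0.00576014 0.21813422] [([282.2, 213.2], 0.73), ([280.1, 305.7], 0.16)]
[[281.8 271.3]] [[ 0.5463 -0.0305  0.138 ]]
[[281.4 211.9]] [[0.533  0.0125 0.138 ]]
[[280.9 146. ]] [[0.5198 0.0555 0.138 ]]
[[278.31444273 225.48237762]]
[([369.1, 144.6, 267.6, 285.5], 0.78)]
t 17.25 pos [0.5327 0.0105 0.218 ] F [-0.7  0.7  0.6] grip 0.04665446147587401 0.0
turn [ 0.1  0.  -0.3] shift cm [0.21 0.02 9.8 ]
```

Call:
move_arm([
  [0,0,0,0.2,0,5,0.1],
  [0,0,0,0.2,0,9.9,0.1],
  [0,0,0,0.2,0,9.9,0.1],
  [0,0,0,0.2,0,9.9,-1],
  [0,0,0,0.2,0,9.9,-1],
], squeeze=100)

```text
time_s: 17.75
position: [0.5332, 0.0145, 0.1211]
tool_rot: [[-0.289, 0.957, 0.004], [0.957, 0.289, -0.001], [-0.002, 0.004, -1.0]]
ft_force: [0.2, -0.1, 0.3]
grip_width: 0.0187
gripper_force: 0.0
```

Call:
move_arm([
  [0,0,0,0,0,0,-1],
  [0,0,0,0,0,0,-1],
  [0,0,0,0,0,0,-1],
])

```text
time_s: 18.05
position: [0.533, 0.0144, 0.1212]
tool_rot: [[-0.289, 0.957, 0.005], [0.957, 0.289, -0.001], [-0.002, 0.005, -1.0]]
ft_force: [0.4, 1.4, 8.0]
grip_width: 0.0067
gripper_force: 97.8
```

Call:
move_arm([
  [0,0,0,0,0.67,-2.05,-1],
  [0,0,0,0,1.63,-3.99,-1],
  [0,0,0,0,2.84,-5.77,-1],
  [0,0,0,0,4.29,-7.37,-1],
  [0,0,0,0,5.95,-8.75,-1],
])

```text
time_s: 18.55
position: [0.5846, 0.0307, 0.2072]
tool_rot: [[-0.288, 0.958, -0.011], [0.958, 0.288, -0.003], [0.001, -0.012, -1.0]]
ft_force: [-18.9, -6.2, -1.5]
grip_width: 0.0065
gripper_force: 98.0
```

Call:
move_arm([
  [0,0,0,0,1.84,-1.14,-1],
  [0,0,0,0,3.81,-2.01,-1],
  [0,0,0,0,5.89,-2.6,-1],
])

```text
time_s: 18.85
position: [0.6427, 0.0487, 0.2381]
tool_rot: [[-0.288, 0.958, -0.002], [0.958, 0.288, -0.001], [-0.001, -0.002, -1.0]]
ft_force: [-27.7, 3.5, 39.4]
grip_width: 0.0063
gripper_force: 100.5
```

Force is rising, probably because the gripper links are nearing the lid's edge. The hinges hold any angle, so I'll stop here, ease off and check.

Call:
move_arm([
  [0,0,0,0,0,-0.3,-1],
])

```text
time_s: 18.95
position: [0.6457, 0.0501, 0.2397]
tool_rot: [[-0.29, 0.957, 0.005], [0.957, 0.29, 0.001], [-0.0, 0.005, -1.0]]
ft_force: [0.6, 5.1, 1.7]
grip_width: 0.0064
gripper_force: 98.5
```

Run:
```python
from h import *
p=env.get_image("side"); cv2.imwrite("pics/s6.png",cv2.resize(p["color"][90:300,170:450,::-1],(800,600),interpolation=cv2.INTER_CUBIC))
o=env.observe(); print(o["position"],o["ft_force"])
```

```text
[0.64573495 0.05014067 0.23966292] [-3.30651592  5.97129044 12.90417663]
```

View pics/s6.png

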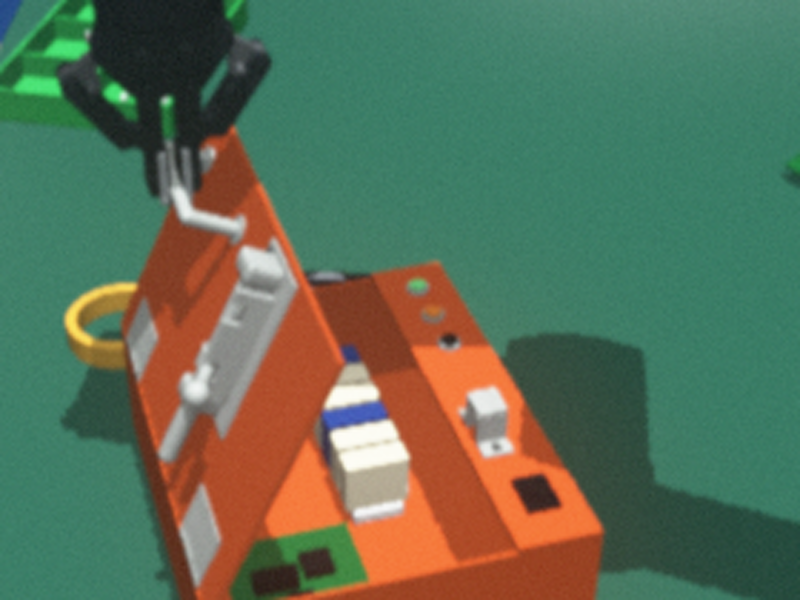

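The lid stands at about 65° with the bolt handle still down at crop (195,385), and the gripper links are near the lid's edge. I'll let go, lift out, and finish by pushing the lid's inner face with shut fingers.

Call:
move_arm([
  [0,0,0,0,0,0,-0.5],
  [0,0,0,0,0,0,-0.5],
  [0,0,0,0,0,-3,-0.5],
  [0,0,0,0,0,-6,-0.5],
  [0,0,0,0,0,-8.5,-1],
], squeeze=30)

```text
time_s: 19.5
position: [0.6449, 0.0482, 0.3221]
tool_rot: [[-0.288, 0.958, 0.001], [0.958, 0.288, -0.0], [-0.001, 0.001, -1.0]]
ft_force: [0.1, -0.3, -0.3]
grip_width: 0.0082
gripper_force: 0.0
```

Call:
move_arm([
  [0,0,0,0,-4.5,0,-1],
  [0,0,0,0,-9,0,-1],
  [0,0,0,0,-9,0,-1],
  [0,0,0,0,-9,4,-1],
  [0,0,0,0,-9,8,-1],
])

```text
time_s: 20.0
position: [0.5594, 0.0222, 0.2404]
tool_rot: [[-0.287, 0.958, 0.004], [0.958, 0.287, -0.001], [-0.002, 0.004, -1.0]]
ft_force: [0.6, -0.5, -0.3]
grip_width: 0.0002
gripper_force: 0.0
```

```bash
cat > lid.py <<'E'
from h import *
v=np.load("pose2.npy"); p=env.get_image("side"); o=env.observe()
d=env.tip_of("lid_grip",p)[:1]; print(o["time_s"],o["position"],o["ft_force"],[(np.round(q["pixel"],1),q["conf"]) for q in d])
kd=env.tip_of("knob",p)[:1]; print("knob",[(np.round(q["pixel"],1),q["conf"]) for q in kd])
def rot(X,t):
    x,z=X[0]-.115,X[2]-.1; c,s=np.cos(t),np.sin(t); return [.115+x*c+z*s,X[1],.1-x*s+z*c]
a=np.radians(25)
for t in (1.0,1.1,1.2,1.4,1.5,1.57,1.65): print(t,"grip",proj(p,box2w(rot([-.035,-.075,.138],t),v)).round(1),"knob",proj(p,box2w(rot([.0125,.045+.044*np.cos(a),.119+.044*np.sin(a)],t),v)).round(1))
E
python3 lid.py
```

```text
20.05 [0.5566959  0.02268243 0.23283522] [-0.47017175  1.45187551 -6.51928133] [(array([231.1, 158. ]), 0.93)]
knob [(array([236.6, 229.1]), 0.71)]
1.0 grip [[239.  153.2]] knob [[244.5 226.6]]
1.1 grip [[230.7 152.4]] knob [[237.8 226.9]]
1.2 grip [[222.1 152.4]] knob [[230.9 227.7]]
1.4 grip [[204.7 154.6]] knob [[217.4 231. ]]
1.5 grip [[196.1 156.9]] knob [[210.8 233.4]]
1.57 grip [[190.2 158.9]] knob [[206.4 235.4]]
1.65 grip [[183.7 161.6]] knob [[201.5 238. ]]
```

Call:
move_arm([
  [0,0,0,0,1.5,-0.8,-1],
  [0,0,0,0,3,-0.8,-1],
  [0,0,0,0,4.6,-0.8,-1],
  [0,0,0,0,6.2,-0.8,-1],
  [0,0,0,0,7.8,-0.8,-1],
])

```text
time_s: 20.65
position: [0.6342, 0.0445, 0.2528]
tool_rot: [[-0.287, 0.958, 0.004], [0.958, 0.288, -0.002], [-0.003, 0.003, -1.0]]
ft_force: [-8.3, -3.2, 6.8]
grip_width: 0.0001
gripper_force: 4.3
```

Call:
move_arm([
  [0,0,0,0,1.2,-0.2,-1],
  [0,0,0,0,2.2,-0.2,-1],
  [0,0,0,0,3.0,-0.2,-1],
])

```text
time_s: 20.95
position: [0.663, 0.0535, 0.254]
tool_rot: [[-0.288, 0.958, 0.003], [0.958, 0.288, -0.001], [-0.002, 0.003, -1.0]]
ft_force: [-5.7, -1.6, 3.7]
grip_width: -0.0
gripper_force: 3.1
```

```bash
python3 lid.py
```

```text
21.0 [0.66379267 0.05373463 0.25352851] [-1.8736985  -0.35160167  1.59116093] [(array([191.6, 162. ]), 0.8)]
knob [(array([205.4, 238.2]), 0.47)]
1.0 grip [[239.  153.2]] knob [[244.5 226.6]]
1.1 grip [[230.7 152.4]] knob [[237.8 226.9]]
1.2 grip [[222.1 152.4]] knob [[230.9 227.7]]
1.4 grip [[204.7 154.6]] knob [[217.4 231. ]]
1.5 grip [[196.1 156.9]] knob [[210.8 233.4]]
1.57 grip [[190.2 158.9]] knob [[206.4 235.4]]
1.65 grip [[183.7 161.6]] knob [[201.5 238. ]]
```

Call:
move_arm([
  [0,0,0,0,0.5,0,-1],
  [0,0,0,0,0.9,0,-1],
  [0,0,0,0,1.2,0,-1],
])

```text
time_s: 21.4
position: [0.6735, 0.0568, 0.2516]
tool_rot: [[-0.288, 0.958, 0.0], [0.958, 0.288, -0.001], [-0.001, -0.0, -1.0]]
ft_force: [-6.1, -0.8, 3.8]
grip_width: -0.0001
gripper_force: 3.1
```

Call:
move_arm([
  [0,0,0,0,0.2,0,-1],
  [0,0,0,0,0.4,0,-1],
  [0,0,0,0,0.4,0,-1],
])

```text
time_s: 21.7
position: [0.6762, 0.0577, 0.2515]
tool_rot: [[-0.288, 0.958, -0.003], [0.958, 0.288, -0.001], [-0.0, -0.003, -1.0]]
ft_force: [-11.7, -3.2, 3.9]
grip_width: 0.0002
gripper_force: 6.1
```

Call:
move_arm([
  [0,0,0,0,-1.5,0,-1],
  [0,0,0,0,-5,-3,-1],
  [0,0,0,0,-10,-5,-1],
  [0,0,0,0,-14,-6,-1],
  [0,0,0,0,-14,-6,-1],
])

```text
time_s: 22.2
position: [0.5406, 0.0172, 0.3139]
tool_rot: [[-0.287, 0.958, 0.005], [0.958, 0.287, -0.001], [-0.003, 0.004, -1.0]]
ft_force: [0.9, 0.1, 1.9]
grip_width: -0.0002
gripper_force: 0.0
```

```bash
python3 lid.py
python3 - <<'E'
from h import *
t=env.get_image("top"); p=env.get_image("wrist")
for k in ("jar","screwdriver","tape","meter"): print(k,[(np.round(d["pixel"],1).tolist(),round(d["conf"],2)) for d in env.tip_of(k,t)[:1]])
E
```

```text
22.25 [0.54243208 0.01750903 0.31266691] [ 0.33037076  0.54078013 -0.43740492] [(array([183.5, 164.9]), 0.72)]
knob [(array([204.1, 241.5]), 0.5)]
1.0 grip [[239.  153.2]] knob [[244.5 226.6]]
1.1 grip [[230.7 152.4]] knob [[237.8 226.9]]
1.2 grip [[222.1 152.4]] knob [[230.9 227.7]]
1.4 grip [[204.7 154.6]] knob [[217.4 231. ]]
1.5 grip [[196.1 156.9]] knob [[210.8 233.4]]
1.57 grip [[190.2 158.9]] knob [[206.4 235.4]]
1.65 grip [[183.7 161.6]] knob [[201.5 238. ]]
jar [([140.8, 195.7], 0.56)]
screwdriver [([158.4, 258.9], 0.95)]
tape [([326.3, 146.3], 0.86)]
meter [([334.6, 204.9], 0.87)]
```

The lid is at its stop, the knob position matches handle-down, the bystanders haven't moved, and the robot is clear. I'm handing the job in.

```bash
python3 -c "
from rig import env; print(env.close_job())"
```

```text
the job is handed in; nothing more can be done
None
```

I handed the job in at about 22 s of the 59 s allowed. By camera and force readings, the bolt is drawn with its handle down in the rear notch, and the lid is open at about 1.65 rad. The other things on the bench have not moved and the robot is clear. The hand-in call returned no verdict.

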